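Shut and hasp the slicer-blade case

TASK

Close the slicer-blade case: keeping the loose wooden lid on the case rather than picking it up, slide it along by its bar handle from the fixed half of the top until its two holes drop over the locating pins and it lies fully home over the blades. Then swing the steel hasp over the staple on the lid until it lies flat, and let go. Leave the tumbler, pepper mill and salt shaker where they stand.

Things in the scene. Friction and masses are not known exactly. Their poses are not given: they have to be found in the camera images.
- blade_case: Dark wooden case, fixed to the worktop, 188 mm (its x) by 279 mm (its y) by 40 mm high. Origin on the worktop under the centre of the open half; z up, x to the far side (hasp side), y along the length. From y = +65 to +200 mm the top is a fixed flat deck, 40 mm high. The open half (x -76..76, y -65..65 mm) is a recess: lid ledges at 32 mm height at x beyond +/-40 mm and a blade well between them; walls round it are 40 mm high.
- seat (a point): Where point lid_mid must come when the lid is home: centre of the recess, 37 mm over the worktop; axes as the case's. Home, the lid's underside is on the ledges (8 mm below the deck) and the lid's axes are parallel to the case's.
- pin_far (a point): Top of the far locating pin, steel, fixed on the ledge at x = +55, y = -40 mm of the case: 14 mm diameter, 7.5 mm high, slightly tapered at the top, its top 0.5 mm below the deck.
- pin_near (a point): Top of the near locating pin, the same kind, at x = -56, y = +40 mm of the case.
- lid_mid (a point): Loose pale wooden lid, a plate 140 mm (its x) by 120 mm (its y) by 10 mm, about 0.25 kg; the point is the plate's centre, half-way up (5 mm over its underside). Two through holes of 19 mm diameter at x = +55, y = -40 and x = -56, y = +40 mm. It starts lying flat on the deck, 100 to 133 mm to the +y side of the seat, out of line by up to 8 mm and 0.2 rad. A steel staple (loop of 6 mm round bar, 24 mm wide along y, standing 12 mm over the plate) stands at x = +50, y = 0.
- handle (a point): Centre of the part to grip of the lid's bar handle: a solid wooden bar 70 mm long (lid y) and 16 mm thick (lid x, the way to grip it), standing 36 mm over the plate at lid x = -30 mm, y = 0. This point is 10 mm below the bar's top, 26 mm over lid_mid's height.
- hasp (a joint): Angle of the hasp, rad: 0 = lying flat, pointing to the case's -x over the lid; about 1.57 = upright; 2.2 = leaning away as far as it goes. It starts at 1.6 to 2.0. It stays where it is left (friction about 0.05 N m).
- hasp_hinge (a point): Hinge axis of the hasp (parallel to the case's y) on the far wall, at x = +90, y = 0 of the case, 46 mm over the worktop, 4 mm above the top of the lid when home. The hasp is a steel strap 44 mm wide and 4 mm thick, reaching 80 mm from the hinge, with a slot 32 mm wide from 26 to 54 mm from the hinge for the staple; its lower face is 3 mm below the hinge axis when flat.
- hasp_tip (a point): Free end of the hasp, 76 mm from the hinge, a rolled edge 8 mm thick; when flat, the strap from 54 to 80 mm from the hinge is clear of the staple and can be pressed down.
- tumbler_mid (a point): Bystander: clear glass tumbler, 76 mm across, 86 mm high, upright; point half-way up.
- pepper_mill_mid (a point): Bystander: dark turned pepper mill, 58 mm across, 150 mm high, upright; point half-way up.
- salt_shaker_mid (a point): Bystander: salt shaker, 44 mm across, 90 mm high, upright; point half-way up.
Things that resemble listed ones, but are neither listed nor needed, are in the scene too. Of the things that look like the part that bears lid_mid, the middle-sized one is meant.

How it is judged:
By the outcome, as a careful person would: the job done as asked, in the order asked, and still so for the second after the job is handed in, with the robot touching nothing.
It also fails if it takes over 48 s, if anything falls off the work surface, if the arm or the gripper's body presses on something with over 40 N, if the wrist force passes 120 N, or if a joint passes its speed limit or range.

ROBOT

A 6-joint arm with a two-finger parallel gripper is mounted at the origin on a cart in front of the work surface, level with it; the furniture and walls round the work are solid. World frame = base frame: x ahead of the robot, y to its left, z up, the work surface at z = 0. Lengths are in m, angles in rad, forces in N, time in s.
With the tool pointing down it reaches from about 0.35 to 0.875 m from the base axis. Payload 15.5 kg.
Tool frame: the origin (TCP) lies at the very end of the fingers, on their centre line; the grasp point (between the pads) lies 19 mm behind it; z points along the fingers, y is the line along which they close (so a half turn about z gives the same grasp; the last joint's range is limited). The gripper opens to 85 mm and grips with 20 to 120 N. Pads are 22 mm wide; open, the fingers measure 114 mm over their backs; the gripper's body (76 mm by 85 mm) begins 54 mm behind the grasp point. The pads swing forward as they close: fully open they stand 13 mm farther back than shut.
Start: joints at [-0.096, 0.494, 1.345, -0, 1.302, -0.096], TCP at [0.625, 0, 0.205] pointing down, gripper open.
Joint ranges: [-2.91, 2.91], [-0.82, 2.16], [0.22, 2.67], [-1.22, 4.37], [0.12, 2.79], [-3.08, 3.08]. Speed limits (rad/s): [1.89, 1.89, 2.57, 3.01, 3.01, 3.01].

INTERFACE

Orientations are given as a unit quaternion [w, x, y, z].
In Python, from cell import robot gives the robot as it stands. The module is installed in compiled form; this text tells all that it offers.
- The arm moves only by the shell command python3 -m creep 'ROWS' [FORCE]. ROWS is JSON, one flat list of numbers, 7 for each row, row after row: the closure, from 0 (fully open) to 1 (shut), then the shift along the tool's x, y, z as a fraction of full scale, then the turn, a rotation vector about the tool's x, y, z as a fraction of full scale. In form: [gripper, dx, dy, dz, wx, wy, wz, gripper, dx, dy, dz, wx, wy, wz, ...]. A call has 1 to 20 rows; each row shifts and turns the commanded pose from where the row before left it, along the tool's axes as they then stand; what a row does not reach is not made up. Full scale, the value 1, is 2 cm for a shift and 2 rad for a turn. A row lasts 1/12 s, in which the tool goes at most 41.7 mm and 7.16 degrees, less where a joint would pass 70% of its speed; a pose out of reach is approached as far as the arm can. A call with a number of a shift or a turn outside -1 to 1 is refused whole. A call with a gripper value outside its range is refused whole. The fingers move at their own pace and stop on an object; FORCE is the grip in N (left out, the last holds). Time passes only in rows, so rows that do not move let the fingers close. It gives the time, the measured TCP pose, the force, the opening and the grip force at its end, in the units of the state.
- robot.sense(): the state, without advancing time (a new reading comes with each control period).
- robot.read_camera(name): name is "scene" or "side" or "wrist"; returns a dict with "image" (384x512x3 uint8, red, green, blue), "mtx" (3x3 intrinsics, pixels), "origin" and "orientation" of the camera in the world. Camera axes: x right, y down, z forward; pixel columns grow to the right and rows downward; lengths in m; the calibration is good to about 2 mm. A picture is of the moment at which its call begins. There is no depth.
- robot.job_done(): hands the job in; it is judged then, once.
The state is a dict: "time_s": time; "joints": joint angles; "qvel": joint speeds; "tau": joint torques, N m; "tool_pos": TCP position; "ee_rot": TCP orientation; "ft_force": force on the tool from outside, world axes, zero at the start; "wrist_torque": the same for the moment, N m; "grip_width": opening from 0.0 (shut) to 1.0 (fully open); "grip_force": force on a finger pad.
Only numpy, scipy, OpenCV 4.12 (cv2) and the standard library are available. Lean on these libraries where they do the work, as an engineer would, in place of code of your own. Each camera call takes 0.05 s, during which the arm holds its last target. There are 200 camera calls.

## Working session

There is one attempt and no reset: what is moved stays moved. The work goes in short steps, Python scripts to look and compute and a shell command to move; the robot and the scene stay as the last step left them, time stands still between calls to the robot, and variables do not carry over. Pictures are saved under pics/ and viewed, at most 10 in all, crops included, and the job is handed in when it is done.

```bash
mkdir -p pics; cat > h.py <<'E'
import numpy as np, cv2
from cell import robot
from scipy.spatial.transform import Rotation as R
def q2R(q): return R.from_quat([q[1],q[2],q[3],q[0]]).as_matrix()
def cam(n):
    c=robot.read_camera(n); c['bgr']=cv2.cvtColor(c['image'],cv2.COLOR_RGB2BGR); return c
def ray(c,u,v):
    d=q2R(c['orientation'])@np.linalg.inv(c['mtx'])@[u,v,1.]; return np.array(c['origin']),d
def onz(c,u,v,z):
    o,d=ray(c,u,v); return o+d*(z-o[2])/d[2]
def proj(c,p):
    x=q2R(c['orientation']).T@(np.array(p)-c['origin']); x=np.array(c['mtx'])@x; return x[:2]/x[2]
E
python3 - <<'E'
from h import *
ims=[]
for n in ['scene','side','wrist']:
    c=cam(n); cv2.imwrite(f'pics/{n}0.png',c['bgr']); ims.append(c['bgr']); print(n,np.round(c['origin'],3),np.round(q2R(c['orientation']),3).tolist(),np.array(c['mtx']).round(1).tolist())
    import pickle; pickle.dump(c,open(f'{n}0.pkl','wb'))
s=robot.sense(); print(s)
E
```

```text
scene [ 1.418 -0.048  0.715] [[0.057, 0.57, -0.82], [0.998, -0.021, 0.055], [0.014, -0.821, -0.57]] [[355.7, 0.0, 252.6], [0.0, 355.7, 187.3], [0.0, 0.0, 1.0]]
side [0.356 1.165 1.005] [[-0.987, -0.096, 0.128], [-0.16, 0.619, -0.769], [-0.005, -0.78, -0.626]] [[431.3, 0.0, 257.2], [0.0, 431.3, 201.8], [0.0, 0.0, 1.0]]
wrist [0.624 0.083 0.375] [[1.0, 0.001, -0.0], [0.001, -0.945, -0.327], [-0.0, 0.327, -0.945]] [[264.3, 0.0, 256.4], [0.0, 264.3, 188.4], [0.0, 0.0, 1.0]]
{'time_s': 0.15, 'joints': array([-9.54839568e-02,  4.94060542e-01,  1.34595790e+00,  1.52222523e-05,
        1.30249799e+00, -9.55076026e-02]), 'qvel': array([ 0.00113581, -0.00181185, -0.00221385,  0.00061712, -0.00049522,
       -0.00179234]), 'tau': array([ 4.76028199e-04, -8.82539248e+01, -3.84067369e+01, -1.70366275e-04,
        7.04737889e-03, -2.97315989e-05]), 'tool_pos': array([6.24715326e-01, 4.58241693e-05, 2.04535219e-01]), 'ee_rot': array([-3.60928535e-04,  7.07099775e-01,  7.07113637e-01, -2.88314555e-04]), 'ft_force': array([ 0.21568622, -0.18341065, -0.66376022]), 'wrist_torque': array([0.00397907, 0.05071637, 0.02960513]), 'grip_force': 0.0, 'grip_width': 1.0016524865239882}
```

View pics/scene0.png

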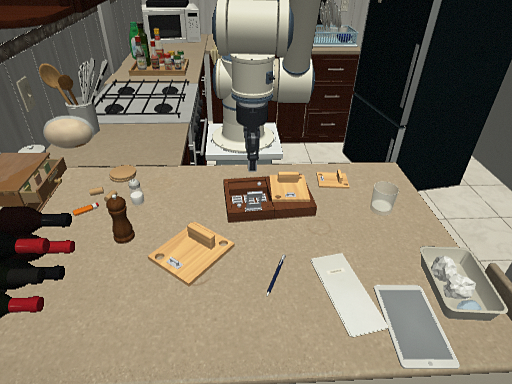

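View pics/side0.png

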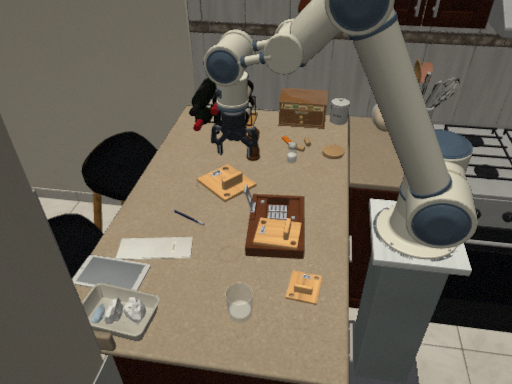

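View pics/wrist0.png

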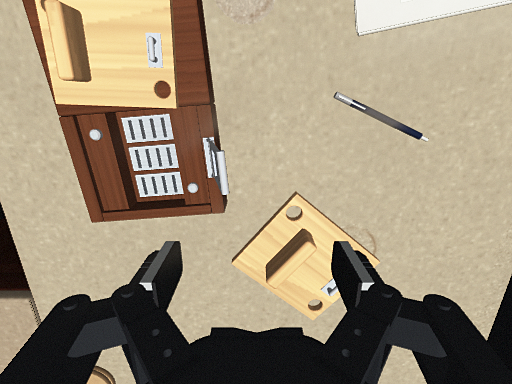

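The wrist view shows the case: near pin (95,134), far pin (193,188), hasp about (215,165), middle lid on the deck with its far hole at (163,89), staple (154,50) and handle (66,40). The three lids in the scene view are:
- the large one at (192,252), on the worktop
- the one on the case deck at (290,187)
- the small one at (333,180), on the worktop

The one on the deck is the middle-sized one and lies where described. I'll confirm it in a crop.

```bash
cat > m1.py <<'E'
from h import *; import pickle
c=pickle.load(open('wrist0.pkl','rb'))
cv2.imwrite('pics/crop1.png',cv2.resize(c['bgr'][0:230,20:240],None,fx=2.6,fy=2.6,interpolation=cv2.INTER_CUBIC))
pn=onz(c,95,134,.0395);pf=onz(c,193,188,.0395)
d=pf-pn; print('pins',pn,pf,'dist',np.linalg.norm(d),'exp',np.hypot(111,80))
yaw=np.arctan2(d[1],d[0])-np.arctan2(-80,111)
Rz=lambda a:np.array([[np.cos(a),-np.sin(a)],[np.sin(a),np.cos(a)]])
o=(pn+pf)[:2]/2-Rz(yaw)@[-.0005,0]; print('case',o,yaw)
hole=onz(c,163,89,.05)[:2]
s=onz(c,154,50,.056)[:2]
print('hole',Rz(yaw).T@(hole-o),'staple',Rz(yaw).T@(s-o), 'dist',np.linalg.norm(hole-s))
h=onz(c,68,38,.081)[:2]; print('handle',h,Rz(yaw).T@(h-o))
# large/small lid sizes from scene
sc=pickle.load(open('scene0.pkl','rb'))
for a,b in [((150,252),(187,283)),((187,283),(233,240))]: print('big',np.linalg.norm(onz(sc,*a,.02)-onz(sc,*b,.02)))
E
python3 m1.py
```

```text
pins [0.42199052 0.03913899 0.0395    ] [ 0.53929892 -0.03237311  0.0395    ] dist 0.13738719021869153 exp 136.82470537150812
case [0.48114324 0.00342142] 0.07704356028536175
hole [0.04235292 0.08533448] staple [0.04218225 0.12477659] dist 0.039442481956393174
handle [0.43905601 0.13784696] [-0.03161601  0.13726612]
big 0.1555714663066825
big 0.18740789163908855
```

View pics/crop1.png

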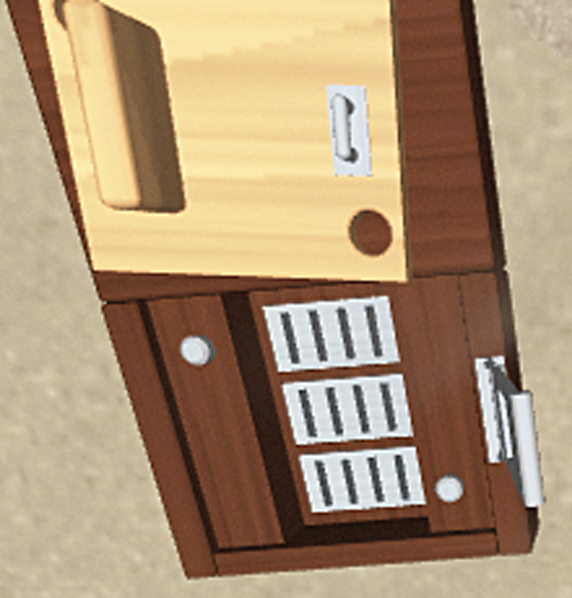

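The crop confirms it: this lid has the staple at (348,128), the far hole at (370,232) and a grip bar. Its front edge runs from (92,271) to (407,281). Next I'll move over the handle and look from there.

```bash
python3 -m creep '[0,0.6,-0.95,0,0,0,0, 0,0.6,-0.95,0,0,0,0, 0,0.6,-0.95,0,0,0,0, 0,0.6,-0.95,0,0,0,0, 0,0.6,-0.95,0,0,0,0, 0,0.6,-0.95,0,0,0,0, 0,0.6,-0.95,0,0,0,0, 0,0.6,-0.95,0,0,0,0, 0,0.6,-0.95,0,0,0,0, 0,0,0,0,0,0,0, 0,0,0,0,0,0,0]'
python3 - <<'E'
from h import *; import pickle
c=cam('wrist'); pickle.dump(c,open('wrist1.pkl','wb')); cv2.imwrite('pics/wrist1.png',cv2.resize(c['bgr'],None,fx=1.5,fy=1.5,interpolation=cv2.INTER_CUBIC))
E
```

```text
time_s: 1.07
tool_pos: [0.4534, 0.1084, 0.2051]
ee_rot: [0.0, 0.707, 0.708, -0.0]
ft_force: [0.8, -0.2, 0.3]
grip_width: 0.999
grip_force: 0.0
```

View pics/wrist1.png

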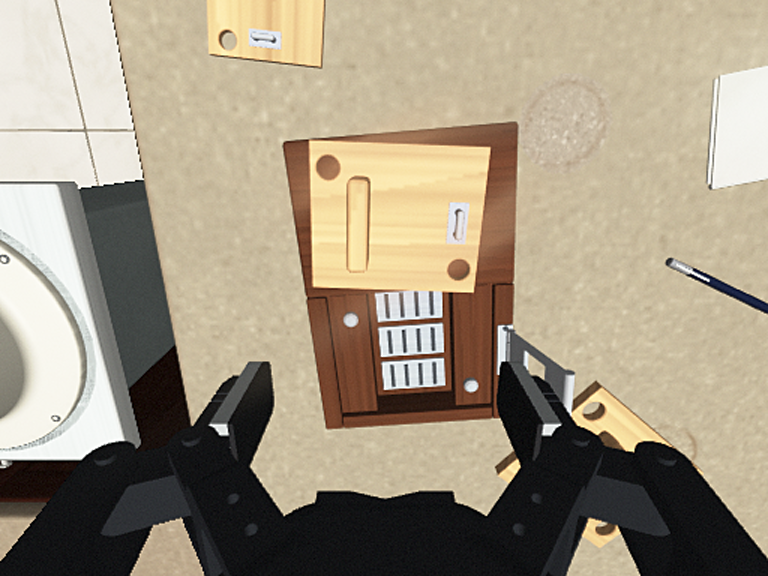

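The view shows near pin (350,320), far pin (471,386), lid holes (328,168) and (459,269), and the handle bar at x≈357, rows 178 to 271 (1.5x pixels).

```bash
cat > m2.py <<'E'
from h import *; import pickle
c=pickle.load(open('wrist1.pkl','rb'))
f=lambda u,v,z: onz(c,u/1.5,v/1.5,z)
def fit(A,B,a,b): # model near->far a->b, world A->B
    d=(B-A)[:2]; m=np.subtract(b,a); yaw=np.arctan2(d[1],d[0])-np.arctan2(m[1],m[0])
    Rz=np.array([[np.cos(yaw),-np.sin(yaw)],[np.sin(yaw),np.cos(yaw)]])
    return (A+B)[:2]/2-Rz@(np.add(a,b)/2),yaw,np.linalg.norm(d),Rz
n,fr=[-.056,.04],[.055,-.04]
o,y,L,Rc=fit(f(350.3,320.3,.0395),f(471,386,.0395),n,fr); print('case',o,y,L)
l,yl,L,Rl=fit(f(328,168,.05),f(459,269,.05),n,fr); print('lid',l,yl,L,'rel',Rc.T@(l-o),yl-y)
print('handle exp',l+Rl@[-.03,0],'seen',f(357.5,224.5,.081)[:2],f(357.5,224.5,.086)[:2])
print('goal handle',o+Rc@[-.03,0])
print('proj bar ends', [1.5*proj(c,[*(l+Rl@[-.03,s]),.081]) for s in(-.035,.035)])
print('hinge',o+Rc@[.09,0])
E
python3 m2.py
```

```text
case [0.48069265 0.00287058] 0.08144410347168562 0.13685795024782227
lid [0.46332066 0.13297401] -0.028707964641469963 0.1369594141908502 rel [-0.00672996  0.13108545] -0.11015206811315559
handle exp [0.43333302 0.13383513] seen [0.43291792 0.13561525] [0.43325636 0.13656861]
goal handle [4.50792092e-01 4.29957376e-04]
proj bar ends [array([357.70388922, 271.38427005]), array([358.53231403, 178.76296995])]
hinge [0.57039432 0.01019245]
```

```bash
python3 -m creep '[0,0.32,-0.25,0.92,0,0,0.015, 0,0.32,-0.25,0.92,0,0,0, 0,0.32,-0.25,0.92,0,0,0, 0,0.32,-0.25,0.92,0,0,0, 0,0,0,0.92,0,0,0, 0,0,0,0.92,0,0,0, 0,0,0,0.92,0,0,0, 0,0,0,0.85,0,0,0, 0,0,0,0,0,0,0, 0,0,0,0,0,0,0]'
python3 - <<'E'
from h import *
c=cam('wrist'); cv2.imwrite('pics/wrist2.png',c['bgr'])
s=robot.sense(); print(s['tool_pos'],s['ee_rot'])
E
```

```text
time_s: 1.95
tool_pos: [0.4349, 0.1336, 0.0588]
ee_rot: [-0.0, 0.718, 0.696, -0.001]
ft_force: [-0.3, 0.1, -0.5]
grip_width: 0.998
grip_force: 0.0
[0.4352276  0.13380649 0.05944298] [-3.38808543e-05  7.17804420e-01  6.96244791e-01 -6.89743565e-05]
```

View pics/wrist2.png

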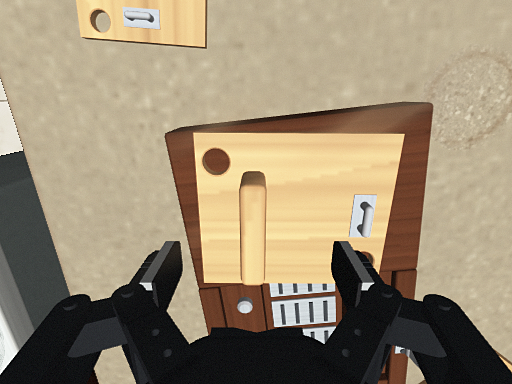

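The bar is centred between the open fingers (bar column 253, finger gap centre 257, bar rows 172 to 285). Closing.

```bash
python3 -m creep '[1,0,0,0,0,0,0, 1,0,0,0,0,0,0, 1,0,0,0,0,0,0, 1,0,0,0,0,0,0, 1,0,0,0,0,0,0, 1,0,0,0,0,0,0, 1,0,0,0,0,0,0, 1,0,0,0,0,0,0, 1,0,0,0,0,0,0]' 50
```

```text
time_s: 2.75
tool_pos: [0.4353, 0.1342, 0.0597]
ee_rot: [0.0, 0.718, 0.696, 0.001]
ft_force: [-0.2, -0.3, 11.3]
grip_width: -0.002
grip_force: 5.5
```

```bash
python3 - <<'E'
from h import *
a=cam('wrist'); b=cam('side')
u,v=proj(b,[.435,.134,.07]).astype(int); print(u,v)
cr=cv2.resize(b['bgr'][v-48:v+48,u-64:u+64],(512,384),interpolation=cv2.INTER_CUBIC)
sm=cv2.resize(a['bgr'],(384,288)); cr=cv2.resize(cr,(384,288))
cv2.imwrite('pics/g.png',np.hstack([sm,cr])); s=robot.sense(); print(s['grip_width'],s['grip_force'],s['tool_pos'],s['ft_force'])
E
```

```text
285 227
0.0008180046207448661 5.53323632185311 [0.43527554 0.13416646 0.0597163 ] [-0.65327902 -0.09231568 10.23930832]
```

View pics/g.png

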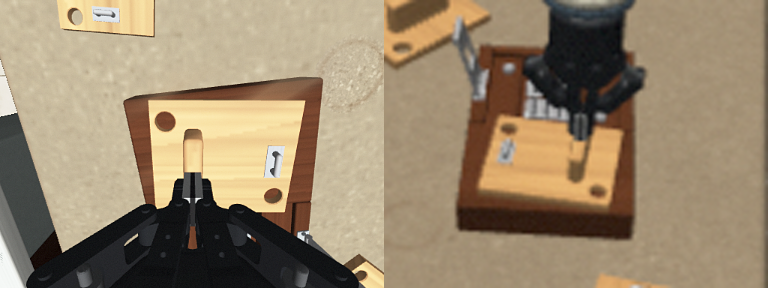

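The view shows the shut fingertips over the bar's top, with the tip at row ~178 of 288. Along with the 10 N of upward force, that puts the tips near z≈0.08, so they closed above the bar instead of around it. I'll lift a little, open and go about 20 mm deeper while watching the force.

```bash
python3 -m creep '[0,0,0,-0.5,0,0,0, 0,0,0,0,0,0,0, 0,0,0,0,0,0,0, 0,0,0,0,0,0,0, 0,0,0,0,0,0,0, 0,0,0,0,0,0,0, 0,0,0,0,0,0,0, 0,0,0,0,0,0,0, 0,0,0,0.4,0,0,0, 0,0,0,0.4,0,0,0, 0,0,0,0.4,0,0,0, 0,0,0,0,0,0,0]' 50
python3 - <<'E'
from h import *; import pickle
c=cam('wrist'); pickle.dump(c,open('wrist3.pkl','wb')); a=cv2.imread('pics/wrist2.png'); 
s=robot.sense(); print(s['tool_pos'],s['ft_force'],s['grip_width'],c['origin'])
cv2.imwrite('pics/w3.png',np.hstack([c['bgr'][130:384,120:420],cam('scene')['bgr'][130:240,210:340].repeat(2,0).repeat(2,1)[:254,:260] if 0 else cv2.resize(cam('scene')['bgr'][140:225,215:325],(329,254),interpolation=cv2.INTER_CUBIC)]))
E
```

```text
time_s: 3.85
tool_pos: [0.4336, 0.1339, 0.0434]
ee_rot: [-0.001, 0.718, 0.696, -0.001]
ft_force: [-0.0, 0.5, -0.6]
grip_width: 1.005
grip_force: 0.0
[0.43384076 0.13390855 0.04408286] [ 0.23844169 -0.54079301 -0.30900455] 1.0004694001271999 [0.43615096 0.21725321 0.21381084]
```

View pics/w3.png

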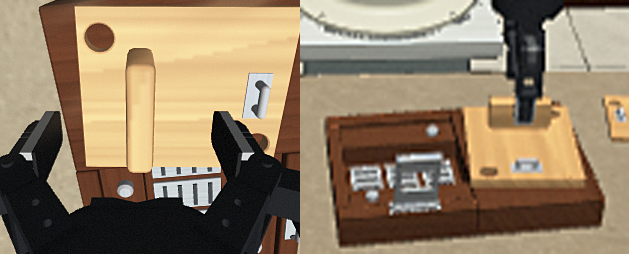

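The scene inset shows the near fingertip about half-way down the bar, and the bar is between the fingers. I'll go 7 mm deeper and close.

```bash
python3 -m creep '[0,0,0,0.35,0,0,0, 0,0,0,0,0,0,0, 1,0,0,0,0,0,0, 1,0,0,0,0,0,0, 1,0,0,0,0,0,0, 1,0,0,0,0,0,0, 1,0,0,0,0,0,0, 1,0,0,0,0,0,0, 1,0,0,0,0,0,0, 1,0,0,0,0,0,0]' 50
```

```text
time_s: 4.78
tool_pos: [0.4347, 0.1341, 0.0385]
ee_rot: [0.0, 0.718, 0.696, 0.0]
ft_force: [-0.5, -0.2, 6.8]
grip_width: 0.173
grip_force: 49.7
```

Gripped, 14.7 mm at 50 N. Next: turn the lid into line, ease off the downward push, and slide most of the way.

```bash
python3 -m creep '[1,-0.1,0,-0.04,0,0,-0.014, 1,-0.2,0,0,0,0,-0.014, 1,-0.2,0,0,0,0,-0.014, 1,-0.2,0,0,0,0,-0.013, 1,-0.4,0.05,0,0,0,0, 1,-0.5,0.05,0,0,0,0, 1,-0.5,0.05,0,0,0,0, 1,-0.5,0.05,0,0,0,0, 1,-0.4,0.05,0,0,0,0, 1,0,0,0,0,0,0, 1,0,0,0,0,0,0]'
python3 - <<'E'
from h import *; import pickle
c=cam('wrist'); pickle.dump(c,open('wrist4.pkl','wb')); cv2.imwrite('pics/wrist4.png',c['bgr'])
s=robot.sense(); print(s['tool_pos'],s['ft_force'],s['wrist_torque'],s['grip_width'])
E
```

```text
time_s: 5.7
tool_pos: [0.4436, 0.074, 0.039]
ee_rot: [-0.0, 0.679, 0.734, 0.0]
ft_force: [-0.7, -0.0, -2.8]
grip_width: 0.174
grip_force: 48.8
[0.44347917 0.07438678 0.03896823] [-0.4582107   0.23683966 -2.76068191] [-0.00638324  0.05742531  0.00198362] 0.1739864439447766
```

```bash
python3 -m creep '[1,-0.2,0,0.025,0,0,0, 1,-0.4,0.01,0,0,0,0, 1,-0.5,0.02,0,0,0,0, 1,-0.5,0.02,0,0,0,0, 1,-0.5,0.01,0,0,0,0, 1,-0.4,0,0,0,0,0, 1,-0.2,0,0,0,0,0, 1,0,0,0,0,0,0, 1,0,0,0,0,0,0]'
cat > m5.py <<'E'
from h import *
c=cam('wrist'); s=robot.sense(); T=s['tool_pos']; print(np.round(T,4),s['ee_rot'].round(4),s['ft_force'].round(1),s['wrist_torque'].round(2))
hsv=cv2.cvtColor(c['bgr'],cv2.COLOR_BGR2HSV)
pale=cv2.inRange(hsv,(8,50,140),(28,200,255))
cs,h=cv2.findContours(pale,cv2.RETR_CCOMP,cv2.CHAIN_APPROX_NONE)
a=.0814; Rc=np.array([[np.cos(a),-np.sin(a)],[np.sin(a),np.cos(a)]]); o=np.array([.4807,.0029])
for i,k in enumerate(cs):
    if h[0][i][3]>=0 and 120<cv2.contourArea(k)<1500:
        (u,v),ax,ang=cv2.fitEllipse(k)
        p=onz(c,u,v,.05)[:2]; print('hole px',round(u),round(v),np.round(ax,1),'case',(Rc.T@(p-o)).round(4),'rel TCP',(Rc.T@(p-T[:2])).round(4))
print('TCP case',(Rc.T@(T[:2]-o)).round(4))
cv2.imwrite('pics/wrist5.png',cv2.resize(c['bgr'],None,fx=1.5,fy=1.5,interpolation=cv2.INTER_CUBIC))
E
python3 m5.py
```

```text
time_s: 6.5
tool_pos: [0.449, 0.0206, 0.0385]
ee_rot: [-0.0, 0.679, 0.735, 0.0]
ft_force: [0.0, -0.0, -0.6]
grip_width: 0.172
grip_force: 48.9
[0.4489 0.0209 0.0385] [-1.000e-04  6.784e-01  7.347e-01 -0.000e+00] [-0.3 -0.  -1.8] [-0.02 -0.01 -0.02]
hole px 375 278 [21.5 27.5] case [ 0.0549 -0.0199] rel TCP [ 0.0851 -0.0404]
hole px 377 228 [28.8 58.5] case [0.0507 0.0201] rel TCP [ 0.0809 -0.0004]
hole px 215 169 [26.8 31.5] case [-0.0559  0.0613] rel TCP [-0.0257  0.0408]
hole px 496 226 [14.1 18.1] case [0.1297 0.022 ] rel TCP [0.16   0.0014]
hole px 480 214 [19.6 29.8] case [0.117  0.0306] rel TCP [0.1472 0.0101]
hole px 496 117 [ 9.7 25.6] case [0.1091 0.0922] rel TCP [0.1393 0.0717]
hole px 155 258 [13.2 25.1] case [-0.1013 -0.003 ] rel TCP [-0.0711 -0.0236]
hole px 21 249 [11.6 21.5] case [-0.1928  0.0049] rel TCP [-0.1626 -0.0157]
hole px 71 220 [ 8.9 19.6] case [-0.1538  0.0263] rel TCP [-0.1236  0.0057]
hole px 121 210 [12.2 22. ] case [-0.1189  0.0334] rel TCP [-0.0887  0.0129]
hole px 20 199 [15.4 20.6] case [-0.183   0.0418] rel TCP [-0.1528  0.0212]
hole px 94 193 [20.3 
[... 291 characters left out ...]
 57 166 [16.4 24.4] case [-0.1534  0.0636] rel TCP [-0.1232  0.0431]
hole px 29 149 [13.7 19. ] case [-0.1682  0.0741] rel TCP [-0.138   0.0535]
hole px 10 135 [16.  18.8] case [-0.177   0.0825] rel TCP [-0.1468  0.062 ]
hole px 45 128 [27.2 32.3] case [-0.1553  0.0862] rel TCP [-0.125   0.0657]
hole px 77 78 [11.9 14.3] case [-0.1301  0.1134] rel TCP [-0.0999  0.0929]
hole px 22 52 [13.5 18.6] case [-0.157   0.1265] rel TCP [-0.1268  0.106 ]
hole px 130 43 [13.  19.9] case [-0.0978  0.1307] rel TCP [-0.0676  0.1101]
hole px 112 41 [15.6 19.8] case [-0.1074  0.1318] rel TCP [-0.0772  0.1112]
hole px 13 22 [17.  19.5] case [-0.1574  0.1405] rel TCP [-0.1271  0.1199]
TCP case [-0.0302  0.0205]
```

Both holes measure about 21 mm short of the pins in y and within 0.2 mm in x. I'll slide the rest of the way and start lowering gently.

```bash
python3 -m creep '[1,-0.3,0,0,0,0,-0.001, 1,-0.3,0,0,0,0,0, 1,-0.3,0,0,0,0,0, 1,-0.14,0,0,0,0,0, 1,0,0,0,0,0,0, 1,0,0,0.08,0,0,0, 1,0,0,0.08,0,0,0, 1,0,0,0,0,0,0]'
python3 m5.py | grep -E 'TCP case|^\[|0.05[0-9]+ ' | head -8
```

```text
time_s: 7.22
tool_pos: [0.4505, 0.0003, 0.035]
ee_rot: [-0.0, 0.677, 0.736, -0.0]
ft_force: [0.2, -0.0, -2.7]
grip_width: 0.177
grip_force: 48.7
[4.505e-01 3.000e-04 3.510e-02] [-2.000e-04  6.774e-01  7.356e-01 -1.000e-04] [-0.1 -0.  -2.7] [0.   0.09 0.04]
hole px 375 278 [22.1 27.1] case [ 0.0527 -0.037 ] rel TCP [ 0.083  -0.0369]
hole px 215 169 [27.1 31.3] case [-0.0557  0.0418] rel TCP [-0.0253  0.0419]
TCP case [-0.0303 -0.0001]
```

No resistance after 3.4 mm, so the holes are going over the pins. Lowering the rest.

```bash
python3 -m creep '[1,0,0,0.08,0,0,0, 1,0,0,0.08,0,0,0, 1,0,0,0.06,0,0,0, 1,0,0,0.03,0,0,0, 1,0,0,0,0,0,0, 1,0,0,0,0,0,0]'
```

```text
time_s: 7.77
tool_pos: [0.4507, 0.0002, 0.0305]
ee_rot: [0.0, 0.678, 0.736, 0.0]
ft_force: [-1.7, 0.8, 6.6]
grip_width: 0.177
grip_force: 50.0
```

The lid is down 8 mm with contact force, so it's home. Release, lift and check.

```bash
python3 -m creep '[0,0,0,0,0,0,0, 0,0,0,0,0,0,0, 0,0,0,0,0,0,0, 0,0,0,0,0,0,0, 0,0,0,0,0,0,0, 0,0,0,0,0,0,0, 0,0,0,0,0,0,0, 0,0,0,-0.3,0,0,0, 0,0,0,-0.7,0,0,0, 0,0,0,-1,0,0,0, 0,0,0,-1,0,0,0, 0,0,0,-1,0,0,0, 0,0,0,-1,0,0,0, 0,0,0,-1,0,0,0, 0,0,0,-1,0,0,0, 0,0,0,0,0,0,0, 0,0,0,0,0,0,0]'
python3 - <<'E'
from h import *
w=cam('wrist'); s=cam('scene'); sd=cam('side')
a=cv2.resize(s['bgr'][145:230,210:330],(480,340),interpolation=cv2.INTER_CUBIC)
b=cv2.resize(sd['bgr'][170:270,230:320],(306,340),interpolation=cv2.INTER_CUBIC)
e=cv2.resize(w['bgr'][60:310,100:500],(416,260),interpolation=cv2.INTER_CUBIC)
im=np.zeros((600,786,3),np.uint8); im[:340,:480]=a; im[:340,480:]=b; im[340:,:416]=e
cv2.imwrite('pics/c6.png',im)
# predicted hasp tip at various angles
a=.0814; Rc=np.array([[np.cos(a),-np.sin(a)],[np.sin(a),np.cos(a)]]); o=np.array([.4807,.0029])
for t in (1.6,1.8,2.0):
    p=[*(o+Rc@[.09-.076*np.cos(t),0]),.046+.076*np.sin(t)]
    f=proj(w,p); g=proj(sd,p); print(t,((f-[100,60])*1.04+[0,340]).round(),((g-[230,170])*3.4+[480,0]).round())
for q in ([-.056,.04],[.055,-.04]): print('pin',((proj(w,[*(o+Rc@q),.0395])-[100,60])*1.04+[0,340]).round(), 'hole top',((proj(w,[*(o+Rc@q),.042])-[100,60])*1.04+[0,340]).round())
st=robot.sense(); print(st['tool_pos'],st['ft_force'])
E
```

```text
time_s: 9.18
tool_pos: [0.4512, 0.0001, 0.1714]
ee_rot: [0.001, 0.678, 0.736, 0.001]
ft_force: [-0.4, -0.3, -0.5]
grip_width: 0.999
grip_force: 0.0
1.6 [305. 481.] [548.  61.]
1.8 [321. 480.] [533.  62.]
2.0 [335. 478.] [519.  65.]
pin [138. 420.] hole top [138. 420.]
pin [234. 488.] hole top [234. 489.]
[4.50132973e-01 2.13147938e-04 1.69716567e-01] [ 0.10869621  0.02266782 -0.80299442]
```

View pics/c6.png

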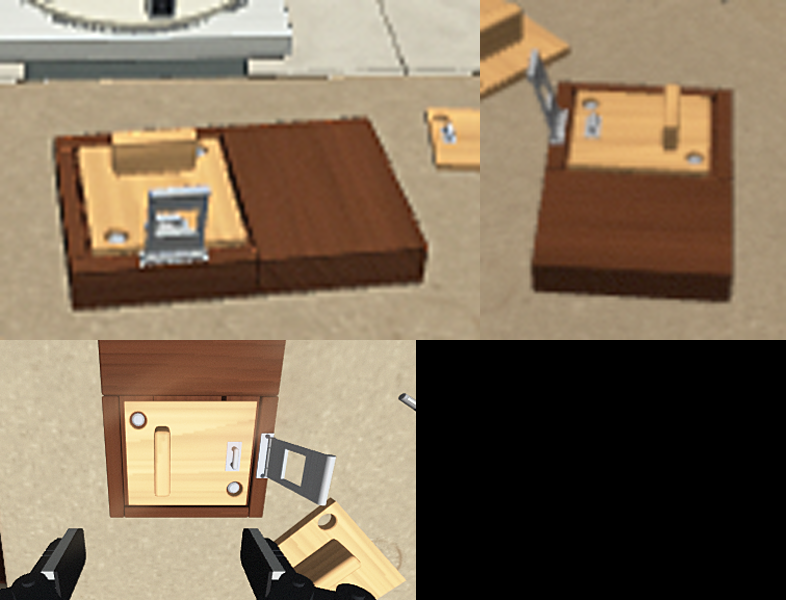

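The lid lies in the recess with steel pins showing in both holes, at (138,420) and (234,488) in the wrist inset. The hasp leans out at about 1.85 rad, tip (327,478). Next I'll go round behind it with the fingers shut.

```bash
python3 -m creep '[1,0,0.8,0,0,0,0, 1,0,1,0,0,0,0, 1,0,1,0,0,0,0, 1,0,1,0,0,0,0, 1,0,1,0,0,0,0, 1,0,1,0,0,0,0, 1,0,1,0,0,0,0, 1,0,1,0,0,0,0, 1,0,1,0,0,0,0, 1,0,0.2,0.5,0,0,0, 1,0,0,0.9,0,0,0, 1,0,0,1,0,0,0, 1,0,0,1,0,0,0, 1,0,0,0.9,0,0,0, 1,0,0,0.5,0,0,0, 1,0,0,0,0,0,0]' 60
```

```text
time_s: 10.67
tool_pos: [0.6279, 0.015, 0.0713]
ee_rot: [-0.002, 0.678, 0.735, -0.002]
ft_force: [-1.1, -0.1, 0.5]
grip_width: 0.002
grip_force: 0.0
```

```bash
python3 -m creep '[1,0,-0.6,0,0,0,0, 1,0,-0.6,0,0,0,0, 1,0,-0.6,0,0,0,0, 1,0,-0.6,0,0,0,0, 1,0,-0.6,0,0,0,0, 1,0,-0.6,0,0,0,0, 1,0,-0.6,0,0,0,0, 1,0,-0.5,0,0,0,0, 1,0,0,0,0,0,0]'
python3 - <<'E'
from h import *
s=robot.sense(); print(s['ft_force'],s['wrist_torque'])
E
```

```text
time_s: 11.42
tool_pos: [0.5347, 0.0071, 0.0747]
ee_rot: [-0.0, 0.678, 0.735, -0.0]
ft_force: [-0.5, -0.3, -0.1]
grip_width: -0.002
grip_force: 0.0
[-0.49192672 -0.3243907  -0.13589276] [-0.02107459 -0.00627757  0.01711157]
```

```bash
python3 -m creep '[1,0,-0.4,0.1,0,0,0, 1,0,-0.4,0.25,0,0,0, 1,0,-0.4,0.4,0,0,0, 1,0,-0.3,0.4,0,0,0, 1,0,0,0.3,0,0,0, 1,0,0,0.15,0,0,0, 1,0,0,0,0,0,0]'
python3 - <<'E'
from h import *
c=cam('scene'); d=cam('side')
im=np.hstack([cv2.resize(c['bgr'][130:230,205:330],(475,380),interpolation=cv2.INTER_CUBIC),cv2.resize(d['bgr'][160:260,230:315],(323,380),interpolation=cv2.INTER_CUBIC)])
cv2.imwrite('pics/c7.png',im); print(robot.sense()['ft_force'])
E
```

```text
time_s: 12.0
tool_pos: [0.5065, 0.0047, 0.0416]
ee_rot: [-0.0, 0.678, 0.735, -0.0]
ft_force: [-0.3, 0.2, 0.4]
grip_width: 0.005
grip_force: 0.0
[ 0.04715621 -1.51873774  0.12736102]
```

View pics/c7.png

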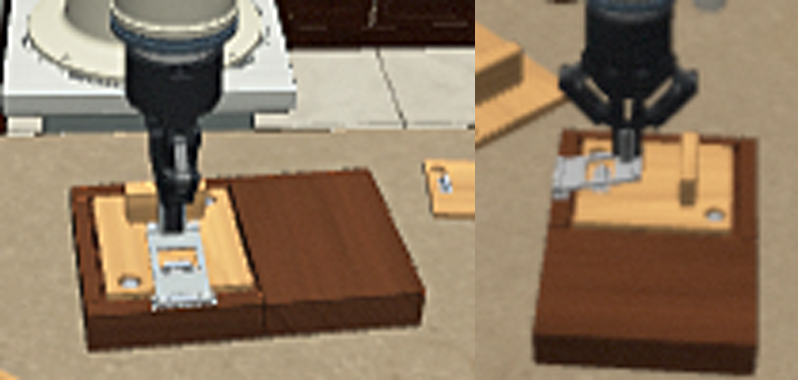

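The hasp is almost flat, with its slot round the staple and the fingertip resting on its free end. Pressing down in small steps.

```bash
python3 -m creep '[1,0,0,0.12,0,0,0, 1,0,0,0.12,0,0,0, 1,0,0,0.12,0,0,0, 1,0,0,0.12,0,0,0, 1,0,0,0,0,0,0]'
```

```text
time_s: 12.52
tool_pos: [0.5063, 0.0048, 0.0322]
ee_rot: [-0.0, 0.678, 0.736, -0.0]
ft_force: [0.0, 0.6, 0.4]
grip_width: -0.001
grip_force: 0.0
```

```bash
python3 -m creep '[1,0,0,0.08,0,0,0, 1,0,0,0.08,0,0,0, 1,0,0,0.06,0,0,0, 1,0,0,0,0,0,0]'
```

```text
time_s: 12.85
tool_pos: [0.5064, 0.0047, 0.0281]
ee_rot: [-0.0, 0.678, 0.735, -0.0]
ft_force: [0.5, -0.4, -0.4]
grip_width: 0.003
grip_force: 0.0
```

```bash
python3 -m creep '[1,0,0,0.05,0,0,0, 1,0,0,0.05,0,0,0, 1,0,0,0,0,0,0]'; python3 -m creep '[1,0,0,0.05,0,0,0, 1,0,0,0.03,0,0,0, 1,0,0,0,0,0,0]'
```

```text
time_s: 13.1
tool_pos: [0.5065, 0.0047, 0.0261]
ee_rot: [-0.0, 0.678, 0.735, -0.0]
ft_force: [0.6, 0.6, 0.2]
grip_width: 0.004
grip_force: 0.0
time_s: 13.35
tool_pos: [0.5065, 0.0047, 0.0246]
ee_rot: [-0.0, 0.678, 0.736, -0.0]
ft_force: [0.4, -0.4, -0.3]
grip_width: 0.001
grip_force: 0.0
```

```bash
python3 -m creep '[1,0,0,0.05,0,0,0, 1,0,0,0.03,0,0,0, 1,0,0,0,0,0,0]'; python3 -m creep '[1,0,0,0.05,0,0,0, 1,0,0,0.03,0,0,0, 1,0,0,0,0,0,0]';  python3 - <<'E'
from h import *
a=.0814; Rc=np.array([[np.cos(a),-np.sin(a)],[np.sin(a),np.cos(a)]]); o=np.array([.4807,.0029])
d=cam('side')
# light-grey hasp mask near the tip, compare with predicted flat tip corners
g=lambda x,y,z: proj(d,[*(o+Rc@[x,y]),z]).round(1)
print('flat tip +y/-y',g(.01,.022,.047),g(.01,-.022,.047),' 0.1rad',g(.011,.022,.055),g(.011,-.022,.055))
hs=cv2.cvtColor(d['bgr'],cv2.COLOR_BGR2HSV); m=(hs[...,1]<45)&(hs[...,2]>110)
r0,c0=195,245
for r in range(195,216): print(r,''.join('#' if x else '.' for x in m[r,c0:c0+50]))
E
```

```text
time_s: 13.6
tool_pos: [0.5065, 0.0047, 0.023]
ee_rot: [-0.0, 0.678, 0.736, -0.0]
ft_force: [0.2, 0.8, -0.8]
grip_width: 0.001
grip_force: 0.0
time_s: 13.85
tool_pos: [0.5065, 0.0047, 0.0214]
ee_rot: [-0.0, 0.678, 0.736, -0.0]
ft_force: [0.4, 0.1, 0.3]
grip_width: -0.0
grip_force: 0.0
flat tip +y/-y [273.4 210.1] [274.1 202.1]  0.1rad [273.2 208.3] [273.8 200.3]
195 ..................................................
196 ..................................................
197 ..................................................
198 ..................................................
199 ..................................................
200 ................###...............................
201 .......#........###...............................
202 ......#############...............................
203 ......###############........#....................
204 ......########...####.............................
205 ......########..#####.............................
206 ......########..####.......##.....................
207 .....#########..####..##..###.....................
208 .....#########..####..#######.....................
209 .....###############..#######.....................
210 .....#..#####################.....................
211 .....#####........................................
212 ..................................................
213 ..................................................
214 ..................................................
215 ..................................................
```

```bash
python3 -m creep '[1,0,0,0.04,0,0,0, 1,0,0,0.03,0,0,0, 1,0,0,0,0,0,0]'; python3 -m creep '[1,0,0,0.04,0,0,0, 1,0,0,0.03,0,0,0, 1,0,0,0,0,0,0]'
```

```text
time_s: 14.15
tool_pos: [0.5066, 0.0047, 0.0204]
ee_rot: [0.0, 0.678, 0.735, 0.0]
ft_force: [-1.9, 0.9, 12.3]
grip_width: 0.002
grip_force: 6.2
time_s: 14.4
tool_pos: [0.5067, 0.0047, 0.0199]
ee_rot: [0.0, 0.678, 0.736, 0.0]
ft_force: [-7.0, -0.0, 33.9]
grip_width: -0.003
grip_force: 17.2
```

There's firm contact at 34 N, so the hasp is flat. Lift straight off and check with numbers.

```bash
python3 -m creep '[1,0,0,-0.2,0,0,0, 1,0,0,-0.4,0,0,0, 1,0,0,-0.8,0,0,0, 1,0,0,-1,0,0,0, 1,0,0,-1,0,0,0, 1,0,0,-1,0,0,0, 1,0,0,-1,0,0,0, 1,0,0,-1,0,0,0, 1,0,0,-1,0,0,0, 1,0,0,0,0,0,0, 1,0,0,0,0,0,0]'
python3 - <<'E'
from h import *
a=.0814; Rc=np.array([[np.cos(a),-np.sin(a)],[np.sin(a),np.cos(a)]]); o=np.array([.4807,.0029])
w=cam('wrist'); hs=cv2.cvtColor(w['bgr'],cv2.COLOR_BGR2HSV); m=((hs[...,1]<60)&(hs[...,2]>90)).astype(np.uint8)
n,lab,st,ce=cv2.connectedComponentsWithStats(m)
for i in range(1,n):
    if st[i][4]>60:
        p=Rc.T@(onz(w,*ce[i],.042)[:2]-o)
        if abs(p[0])<.13 and abs(p[1])<.09:
            x,y,ww,h=st[i][:4]; print(st[i],'c',p.round(3),'left',(Rc.T@(onz(w,x,y+h/2,.049)[:2]-o)).round(3),'right',(Rc.T@(onz(w,x+ww,y+h/2,.048)[:2]-o)).round(3))
print('if 0.1/0.2rad tip would read x:',[ (Rc.T@(onz(w,*proj(w,[*(o+Rc@[.09-.08*np.cos(t),0]),.047+.08*np.sin(t)]),.049)[:2]-o)).round(3) for t in(0,.1,.2)])
E
```

```text
time_s: 15.32
tool_pos: [0.5071, 0.0047, 0.1677]
ee_rot: [0.001, 0.678, 0.735, 0.001]
ft_force: [0.7, 0.3, -0.6]
grip_width: 0.004
grip_force: 0.0
[177 131  13  12 125] c [-0.056  0.041] left [-0.06   0.042] right [-0.046  0.042]
[274 198  11  11  98] c [ 0.054 -0.038] left [ 0.047 -0.036] right [ 0.06  -0.037]
if 0.1/0.2rad tip would read x: [array([0.01 , 0.001]), array([ 0.01 , -0.002]), array([ 0.011, -0.004])]
```

```bash
python3 - <<'E'
from h import *
a=.0814; Rc=np.array([[np.cos(a),-np.sin(a)],[np.sin(a),np.cos(a)]]); o=np.array([.4807,.0029])
for n in('side','scene'):
    d=cam(n); hs=cv2.cvtColor(d['bgr'],cv2.COLOR_BGR2HSV); m=(hs[...,1]<45)&(hs[...,2]>110)
    g=lambda t,y: proj(d,[*(o+Rc@[.09-.08*np.cos(t),y]),.048+.08*np.sin(t)])
    print(n,[(t,g(t,.022).round(1),g(t,-.022).round(1)) for t in(0,.1,.2)])
    u,v=g(0,0).astype(int)
    for r in range(v-10,v+12): print(r,u-30,''.join('#' if x else '.' for x in m[r,u-30:u+25]))
E
```

```text
side [(0, array([273.5, 209.9]), array([274.1, 201.9])), (0.1, array([273.4, 208.1]), array([274. , 200.1])), (0.2, array([273.1, 206.3]), array([273.7, 198.4]))]
195 243 .......................................................
196 243 .......................................................
197 243 .......................................................
198 243 .......................................................
199 243 .......................................................
200 243 ..................###..................................
201 243 .........#........###..................................
202 243 ........#############.........#........................
203 243 ........########################.......................
204 243 ........########...####.########.......................
205 243 ........########..#####..######........................
206 243 ........########..####...######........................
207 243 .......#########..####..#######........................
208 243 .......#########..####..#######........................
209 243 .......###############..#######..
[... 1342 characters left out ...]
 219 .........................#############.................
194 219 ........................##############.................
195 219 .........................#############.................
196 219 .........................##############................
197 219 .........................##############................
198 219 .........................###########.##................
199 219 ..........................#..#######..#................
200 219 ..........................#..#####..####...............
201 219 ..........................##############...............
202 219 ..........................##############...............
203 219 ...................#......##############...............
```

Both views put the hasp tip where a flat hasp should be, and the lid's holes sit over the pins. Handing in.

```bash
python3 -c "
from cell import robot
print(robot.job_done())"
```

```text
the job is handed in; nothing more can be done
None
```

The case is closed and handed in at about 15.5 s: I slid the lid home over both pins, pressed the hasp flat over the staple, and withdrew the gripper clear of everything. My first grasp closed above the handle bar, pressing on it with about 10 N before I re-gripped deeper; I did not re-measure the tumbler, pepper mill or salt shaker, but no move went near them.

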